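# Align a flat-edged sample disc in its reading holder and clamp it

### The arm

A 6-joint arm with a two-finger parallel gripper is mounted at the origin on a cart in front of the work surface, level with it; the furniture and walls round the work are solid. World frame = base frame: x ahead of the robot, y to its left, z up, the work surface at z = 0. Lengths are in m, angles in degrees, forces in N, time in s.
With the tool pointing down it reaches from about 0.3 to 0.75 m from the base axis. Payload 8.5 kg.
Tool frame: the origin (TCP) lies at the very end of the fingers, on their centre line; the grasp point (between the pads) lies 19 mm behind it; z points along the fingers, y is the line along which they close (so a half turn about z gives the same grasp; the last joint's range is limited). The gripper opens to 85 mm and grips with 20 to 120 N. Pads are 22 mm wide; open, the fingers measure 114 mm over their backs; the gripper's body (76 mm by 85 mm) begins 54 mm behind the grasp point. The pads swing forward as they close: fully open they stand 13 mm farther back than shut.
Start: joints at [-83.898, 21.807, 74.336, -0, 83.858, -12.336], TCP at [0.174, -0.522, 0.231] pointing down, gripper open.
Joint ranges: [-178.18, 178.18], [-50.72, 133.34], [12.68, 142.11], [-81.47, 261.47], [9.98, 163.14], [-165.26, 165.26]. Speed limits (degrees/s): [136.94, 136.94, 180, 180, 180, 180].

### API

Orientations are given as a 3x3 rotation matrix whose columns are the frame's x, y, z axes.
In Python, from rig import env gives the robot as it stands.
- The arm moves only by the tool move_arm, never from a script. Its argument "plan" is a list of rows, each a list of 7 numbers: the turn, a rotation vector about the tool's x, y, z in degrees, then the shift along the tool's x, y, z in cm, then the gripper command: -1 is shut, 1 is fully open, values between are in proportion. In form: [[ax, ay, az, tx, ty, tz, jaw], ...]. A call has 1 to 5 rows; each row is the pose to reach, as a shift and turn from the pose commanded when the call began, along the tool's axes at that moment; what a row does not reach only later rows make up. A row lasts 1/10 s, in which the tool goes at most 50 mm and 8.59 degrees, less where a joint would pass 70% of its speed; a pose out of reach is approached as far as the arm can. A call with a gripper value outside its range is refused whole. The fingers move at their own pace and stop on an object; "squeeze" is the grip in N (left out, the last holds). Time passes only in rows, so rows that repeat a pose let the fingers close. It gives the time, the measured TCP pose, the force, the opening and the grip force at its end, in the units of the state.
- env.observe(): the state, without advancing time (a new reading comes with each control period).
- env.get_image(name): name is "scene" or "top" or "wrist"; returns a dict with "color" (400x640x3 uint8, red, green, blue), "fov_y" (degrees; the focal length in pixels is half the picture's height over the tangent of half this angle, whatever the lens; pixels are square), "cx", "cy" (the principal point, pixels), "R" (3x3) and "t" (3): a world point X has camera coordinates R X + t. Camera axes: x right, y down, z forward; pixel columns grow to the right and rows downward; lengths in m; the calibration is good to about 2 mm. The wrist camera is an equidistant fisheye: a pixel r from the principal point sees the ray r / f radians off the axis. A picture is of the moment at which its call begins. There is no depth.
- env.close_job(): hands the job in; it is judged then, once.
Trained networks look in a picture, given as the dict that the camera call returned (one of the last four; its "shot" number tells which), for a name from the list of things; names that differ only in an ending like _2 or _b are one class to them, and where a whole thing is asked for, a point or a joint stands for the part that bears it (a point fixed in the world has none). Each returns a list of dicts, best first, with "conf" (0 to 1); they miss things now and then, are a little off and sometimes report something else, mostly with a low value. They report only what shows in the picture. A call takes as long as a camera call.
- env.outline_of(target, picture): "mask" (400x640 bool, what is visible of it) and "bbox" ([centre column, centre row, width, height] in pixels, round what is visible of it).
- env.tip_of(target, picture): "pixel" ([column, row] in pixels: a listed point, or the origin of a listed thing).
The state is a dict: "time_s": time; "q": joint angles; "qvel": joint speeds; "joint_efforts": joint torques, N m; "position": TCP position; "tool_rot": TCP orientation; "ft_force": force on the tool from outside, world axes, zero at the start; "wrist_torque": the same for the moment, N m; "grip_width": finger opening in m; "gripper_force": force on a finger pad.
Only numpy, scipy, OpenCV 4.12 (cv2) and the standard library are available. Lean on these libraries where they do the work, as an engineer would, in place of code of your own. Each camera call takes 0.05 s, during which the arm holds its last target. There are 200 camera calls.

### The job

The round sample disc lies loose in its reading holder with its flat edge turned away from the alignment bar: turn and slide it, as with a fingertip pressed lightly on its top, until the flat lies flush against the bar, so that the reader finds the wells in order. Only then push the clamp slide fully home by its fin, so that its sprung nose holds the disc there. The disc is brittle ceramic: never press or push it with 15 N or more, do not force the clamp against a disc that is not home, and leave the other things on the bench where they are.

Things in the scene. Friction and masses are not known exactly. Their poses are not given: they have to be found in the camera images.
- holder: Fixed aluminium reading holder, 184 x 132 mm; origin on the bench under the disc's home centre; x points from the clamp to the alignment bar, z up. Dark deck 12 mm above the bench. Low side rails at y = +-49.5 mm, 5 mm above the deck (lower than the disc's top), keep the disc on the middle line with 1.5 mm play a side; it slides freely along x between bar and clamp nose.
- bar_face (a point): Middle of the face of the steel alignment bar that the flat must lie against, 41 mm ahead (+x) of the holder's origin; axes as the holder's, x pointing into the bar. The bar runs 118 mm along y, is 16 mm deep, and its top stands 14 mm above the deck (4 mm above the disc's top).
- disc: Loose white ceramic disc, radius 48 mm, 10 mm thick, about 280 g, with one flat cut 41 mm from its centre (chord 50 mm) and a ring of eleven flush sealed wells. Its matt top gives a fingertip good grip; its six small slippery feet slide easily on the deck. Origin at the centre of its underside; x points at the middle of the flat, z up. Too wide to be gripped across.
- disc_top (a point): Centre of the disc's hard, flat top face, 10 mm above the deck. A few newtons of fingertip pressure near the rim drag the disc round, but it lags: it turns only about half to three quarters as far as the fingertip travels, so look again and repeat. If pushed sideways with the flat towards a side rail, the flat can catch on that rail.
- disc_flat (a point): Middle of the disc's flat edge, half-way up; axes as the disc's.
- clamp_slide (a joint): Clamp slide in metres: 0 drawn back (as found), 0.017 home against its own stop; moves along the holder's +x. Takes 6 to 12 N and stays where left. Its sprung nose (34 mm wide, 6 mm of give, 2 to 6 N) has its tip at x = -62 mm in the holder's frame when drawn back; with the slide home and the flat on the bar it presses the rim with about 4 N.
- clamp_fin (a point): Centre of the black upright thumb fin on the clamp slide: 9 mm thick along x, 30 mm wide along y, top 45 mm and foot 15 mm above the deck, this point 30 mm above the deck; axes as the holder's. Clear space behind (-x) it: push it from there, or pinch it.
- pipette: Bystander: pipette lying on the bench, 263 x 38 mm.
- timer: Bystander: small white timer, 62 x 66 x 19 mm.
- ball_pen: Bystander: pen, 138 mm.
- tweezers: Bystander: steel tweezers, 122 mm.
- petri_dish: Bystander: closed petri dish, 92 mm across, 16 mm high.

How it is judged (in metres and radians):
On the way:
1. the disc's flat lies against the bar (within 2 mm and 4 degrees) while the clamp is still drawn back (less than 4 mm) (x of disc_flat in the frame of bar_face above -0.002 m and angle between the x axis of disc and the x axis of holder, either way round below 0.07 rad and value of joint clamp_slide below 0.004 m), for 0.2 s.
At the end, for the whole second after the job is handed in: The disc's flat is on the bar (middle within 1.5 mm of the face, parallel within 0.04 rad), the clamp slide is home (within 1.5 mm of its 17 mm stroke), its nose presses the disc with more than 1 N, and the disc is at rest (x of disc_flat in the frame of bar_face above -0.0015 m and angle between the x axis of disc and the x axis of holder, either way round below 0.04 rad and value of joint clamp_slide above 0.0155 m and contact force between clamp_slide and disc above 1 N and linear speed of disc below 0.01 m/s); the robot touches nothing.
It fails at once if the fingers press or push the disc with more than 15 N (contact force between the fingers and disc above 15 N).
It fails at once if the clamp is forced against the disc (more than 15 N between them) (contact force between clamp_slide and disc above 15 N).
It fails at once if a bystander is moved more than 3 cm (distance of any of pipette, timer, ball_pen, tweezers, petri_dish from where it was at the start of the episode above 0.03 m).
It also fails if it takes over 72 s, if anything falls off the work surface, if the arm or the gripper's body presses on something with over 40 N, if the wrist force passes 120 N, or if a joint passes its speed limit or range.

## Working session

There is one attempt and no reset: what is moved stays moved. The work goes in short steps, Python scripts to look and compute and a tool call to move; the robot and the scene stay as the last step left them, time stands still between calls to the robot, and variables do not carry over. Pictures are saved under pics/ and viewed, at most 10 in all, crops included, and the job is handed in when it is done.

Besides the shell and the picture viewer there is one more tool, called as name(argument=value, ...) on one line, values as JSON. move_arm: Moves the arm, as the interface text tells. Its arguments: {"type":"object","properties":{"plan":{"type":"array"},"squeeze":{"type":"number"}},"required":["plan"]}

```bash
ls; mkdir -p pics; cat > h.py <<'E'
import numpy as np, cv2
from rig import env
def ray(p,px):
    f=200/np.tan(np.radians(p['fov_y']/2)); d=np.array([(px[0]-p['cx'])/f,(px[1]-p['cy'])/f,1.])
    if p.get('fish'):
        r=np.hypot(d[0],d[1]); d=np.array([d[0]/r*np.sin(r),d[1]/r*np.sin(r),np.cos(r)]) if r>1e-9 else np.array([0,0,1.])
    R=np.array(p['R']);t=np.array(p['t']); return -R.T@t, R.T@d
def at(p,px,z):
    o,d=ray(p,px); return o+d*(z-o[2])/d[2]
def shot(n):
    p=env.get_image(n); p['fish']=(n=='wrist'); return p
def save(p,f): cv2.imwrite('pics/'+f,p['color'][:,:,::-1])
E
python3 - <<'E'
from h import *
s=env.observe(); print({k:np.round(s[k],3).tolist() for k in s})
for n in ('top','scene'):
    p=shot(n); save(p,n+'1.png'); print(n,p['fov_y'],p['cx'],p['cy'],np.round(p['t'],3))
    for t,z in (('holder',0),('bar_face',.019),('disc',.012),('disc_top',.022),('disc_flat',.017),('clamp_fin',.042)):
        r=env.tip_of(t,p)
        for a in r[:2]: print(t,round(a['conf'],2),np.round(a['pixel'],1),np.round(at(p,a['pixel'],z),4))
E
```

```text
pics
{'time_s': 0.0, 'q': [-83.898, 21.842, 74.387, 0.0, 83.858, -12.337], 'qvel': [-0.043, 0.001, -0.064, -0.026, 0.035, -0.028], 'joint_efforts': [0.0, -44.846, -23.127, -0.0, 0.005, 0.0], 'position': [0.174, -0.521, 0.231], 'tool_rot': [[0.949, 0.316, -0.0], [0.316, -0.949, 0.002], [0.0, -0.001, -1.0]], 'ft_force': [0.182, -0.567, 0.121], 'wrist_torque': [-0.012, 0.003, 0.021], 'gripper_force': 0.0, 'grip_width': 0.086}
top 52.87305520744878 327.298390425068 200.81478990492468 [0.061 0.532 1.37 ]
holder 0.88 [309.2 183. ] [0.5959 0.1386 0.    ]
bar_face 0.78 [305.9 176.2] [0.6168 0.1504 0.019 ]
disc 0.68 [309.2 184.4] [0.589  0.1382 0.012 ]
disc 0.67 [306.7 190.5] [0.567  0.1464 0.012 ]
disc_top 0.9 [307.8 187.8] [0.5753 0.1425 0.022 ]
disc_flat 0.65 [307.  201.5] [0.5275 0.144  0.017 ]
clamp_fin 0.47 [313.  216.4] [0.4739 0.1212 0.042 ]
scene 50.24458296812082 321.1002547716069 199.36516526885197 [0.386 0.256 0.83 ]
holder 0.63 [291.1 216.5] [0.589  0.1412 0.    ]
bar_face 0.91 [282.5 207.8] [0.6138 0.1521 0.019 ]
bar_face 0.41 [297.1 211.3] [0.5767 0.1297 0.019 ]
disc 0.73 [293.2 219.7] [0.5583 0.1547 0.012 ]
disc_top 0.88 [297.4 210.1] [0.5773 0.1283 0.022 ]
disc_flat 0.62 [298.9 222.7] [0.5323 0.1543 0.017 ]
clamp_fin 0.61 [325.6 218.5] [0.4788 0.1094 0.042 ]
clamp_fin 0.33 [296.4 218.4] [0.5218 0.1689 0.042 ]
```

```bash
python3 - <<'E'
import cv2
a=cv2.imread('pics/top1.png')[130:250,230:390]; cv2.imwrite('pics/top1c.png',cv2.resize(a,(800,600),interpolation=3))
a=cv2.imread('pics/scene1.png');cv2.imwrite('pics/scene1c.png',cv2.resize(a[100:340,180:500],(800,600),interpolation=3))
E
```

```text
(no output)
```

View pics/top1c.png

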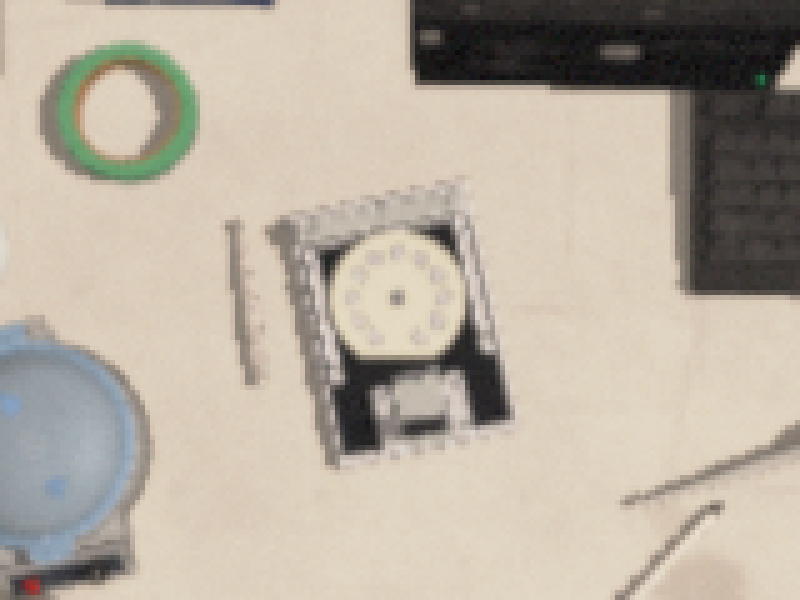

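View pics/scene1c.png

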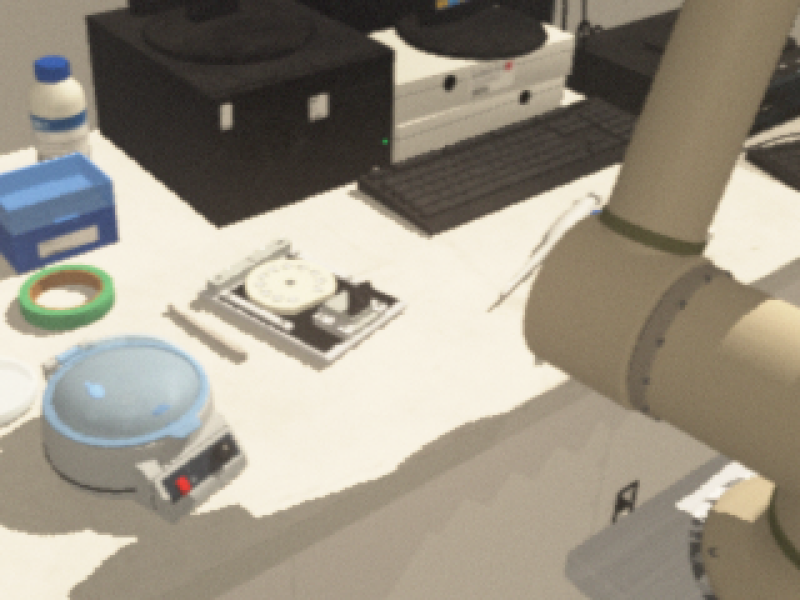

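The top picture shows the holder at about (400,320) in the crop, with its bar at the upper edge and axis about 13° left of world x. The disc's flat faces down (about 180°), so it needs roughly 165° clockwise. The scene view agrees: clamp fin nearest the robot, pen on the left side. I'll move above the disc with the jaw open and turn the tool so it can later twist the disc clockwise in one stroke.

move_arm(plan=[[0,0,-42,14.8,-12.5,0.5,1],[0,0,-42,14.8,-12.5,0.5,1],[0,0,-42,14.8,-12.5,0.5,1],[0,0,-42,14.8,-12.5,0.5,1],[0,0,-42,14.8,-12.5,0.5,1]])

```text
time_s: 1.2
position: [0.2765, -0.3523, 0.2266]
tool_rot: [[0.484, 0.875, 0.001], [0.875, -0.484, 0.001], [0.001, 0.0, -1.0]]
ft_force: [-0.5, -0.1, 0.1]
grip_width: 0.0859
gripper_force: 0.0
```

move_arm(plan=[[0,0,-42,19.4,0.6,0.5,1],[0,0,-42,19.4,0.6,0.5,1],[0,0,-42,19.4,0.6,0.5,1],[0,0,-42,19.4,0.6,0.5,1],[0,0,-42,19.4,0.6,0.5,1]])

```text
time_s: 1.7
position: [0.3772, -0.1865, 0.2214]
tool_rot: [[-0.227, 0.974, 0.001], [0.974, 0.227, 0.001], [0.001, 0.001, -1.0]]
ft_force: [-0.5, -0.8, 0.6]
grip_width: 0.0855
gripper_force: 0.0
```

move_arm(plan=[[0,0,-42,14.0,13.4,0.5,0.2],[0,0,-42,14.0,13.4,0.5,0.2],[0,0,-42,14.0,13.4,0.5,0.2],[0,0,-42,14.0,13.4,0.5,0.2],[0,0,-42,14.0,13.4,0.5,0.2]])

```text
time_s: 2.2
position: [0.4779, -0.0211, 0.2161]
tool_rot: [[-0.82, 0.572, 0.001], [0.572, 0.82, 0.001], [0.0, 0.001, -1.0]]
ft_force: [-0.5, -0.9, -0.3]
grip_width: 0.0512
gripper_force: 0.0
```

move_arm(plan=[[0,0,-42,1.4,19.3,0.5,0.2],[0,0,-42,1.4,19.3,0.5,0.2],[0,0,-42,1.4,19.3,0.5,0.2],[0,0,-42,1.4,19.3,0.5,0.2],[0,0,-42,1.4,19.3,0.5,0.2]])

```text
time_s: 2.7
position: [0.5787, 0.1442, 0.2103]
tool_rot: [[-0.992, -0.122, -0.0], [-0.122, 0.992, 0.001], [-0.0, 0.001, -1.0]]
ft_force: [-0.9, -0.6, 0.6]
grip_width: 0.0515
gripper_force: 0.0
```

```bash
cat > look.py <<'E'
from h import *
import sys
def look(names,show=None):
    for n in names:
        p=shot(n)
        if show: save(p,show+n+'.png')
        for t,z in (('holder',0),('bar_face',.019),('disc',.012),('disc_top',.022),('disc_flat',.017),('clamp_fin',.042)):
            for a in env.tip_of(t,p)[:1]: print(n,t,round(a['conf'],2),np.round(a['pixel'],1),np.round(at(p,a['pixel'],z)[:2],4))
        m=env.outline_of('disc',p)
        if m:
            ys,xs=np.nonzero(m[0]['mask']); P=np.array([at(p,(x,y),.022)[:2] for x,y in zip(xs,ys)]).astype(np.float32)
            (c,r)=cv2.minEnclosingCircle(P); print('  outline conf',round(m[0]['conf'],2),'circle',np.round(c,4),round(r,4))
            h=cv2.convexHull(P)[:,0].astype(float); c=np.array(c)
            # flat: direction of least support
            A=np.radians(np.arange(0,360,1)); s=(h-c)@np.stack([np.cos(A),np.sin(A)]); s=s.max(0); print('  flat dir',np.degrees(A[s.argmin()]),'support',round(s.min(),4), 'median',round(np.median(s),4))
if __name__=='__main__': look(sys.argv[2:],sys.argv[1])
E
python3 look.py a wrist top
```

```text
wrist bar_face 0.88 [321.1 211. ] [0.6201 0.1535]
wrist disc 0.56 [308.1 166. ] [0.5718 0.1329]
wrist disc_top 0.6 [313.1 166.4] [0.5699 0.1384]
wrist disc_flat 0.64 [320.1 130.2] [0.5303 0.1411]
wrist clamp_fin 0.83 [298.1  79.9] [0.4812 0.1129]
  outline conf 0.67 circle [0.5712 0.1398] 0.048
  flat dir 181.0 support 0.0405 median 0.047
top holder 0.65 [311.7 187.7] [0.5792 0.1293]
top bar_face 0.71 [305.1 179.3] [0.6057 0.1529]
top disc 0.77 [307.6 190.2] [0.5682 0.1432]
top disc_top 0.54 [310.5 190.1] [0.5674 0.1328]
top disc_flat 0.51 [308.3 202.7] [0.5234 0.1394]
  outline conf 0.86 circle [0.573  0.1381] 0.0465
  flat dir 181.0 support 0.0127 median 0.0409
```

View pics/awrist.png

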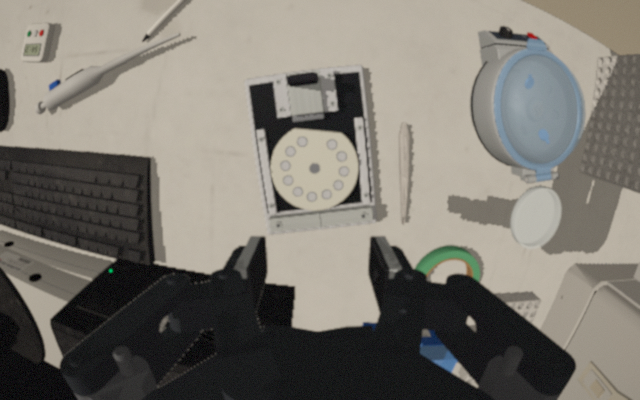

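The wrist view shows the disc at pixel (314,167), radius 48 mm as it should be, with its flat facing up toward the clamp at (305,78); the bar is along the lower edge (320,212). Next I need the holder's axis.

```bash
python3 - <<'E'
from h import *
p=shot('wrist'); m=env.outline_of('holder',p); print([ (a['conf'],a['bbox'],int(a['mask'].sum())) for a in m[:2]])
ys,xs=np.nonzero(m[0]['mask'])
P=np.array([at(p,(x,y),.012)[:2] for x,y in zip(xs,ys)]).astype(np.float32)
(c,s,a)=cv2.minAreaRect(P); print(c,s,a, np.round(cv2.boxPoints((c,s,a)),4).tolist())
m=env.outline_of('disc',p)[0]['mask'].astype(np.uint8)
cs=max(cv2.findContours(m,0,1)[0],key=cv2.contourArea)[:,0]
E=np.array([at(p,q,.022)[:2] for q in cs]); C=np.array([.5712,.1398])
from scipy.optimize import least_squares
f=lambda v:(lambda d:np.minimum(.048-np.hypot(*d.T), .041-d@[np.cos(v[2]),np.sin(v[2])]))(E-v[:2])
r=least_squares(f,[.5712,.1398,np.radians(181)],loss='soft_l1',f_scale=.001); print(r.x,np.degrees(r.x[2]),np.abs(r.fun).mean())
b=[at(p,q,.026)[:2] for q in ((270,216),(372,206))]; print(np.round(b,4))
E
```

```text
[(0.58, [313.7, 152.2, 130.4, 167.0], 12585), (0.48, [168.7, 22.3, 43.6, 44.6], 370)]
(0.5557257533073425, 0.1358891874551773) (0.1840449571609497, 0.13160529732704163) 13.697715759277344 [[0.4507000148296356, 0.17800000309944153], [0.48190000653266907, 0.050200000405311584], [0.6607000231742859, 0.09369999915361404], [0.6294999718666077, 0.2215999960899353]]
[0.57106855 0.13973566 3.16296932] 181.2247928485733 0.0006897279088107076
[[0.6294 0.092 ]
 [0.6048 0.2046]]
```

move_arm(plan=[[0,0,5.8,0.8,-0.35,5,0.2],[0,0,5.8,0.8,-0.35,10,0.2],[0,0,5.8,0.8,-0.35,15,0.2],[0,0,5.8,0.8,-0.35,17.5,0.2],[0,0,5.8,0.8,-0.35,17.5,0.2]])

```text
time_s: 4.15
position: [0.5678, 0.1356, 0.0329]
tool_rot: [[-1.0, -0.011, -0.007], [-0.011, 1.0, -0.0], [0.007, -0.0, -1.0]]
ft_force: [0.5, -0.2, -0.1]
grip_width: 0.0512
gripper_force: 0.0
```

move_arm(plan=[[0,0,0,0,0,0.3,0.2],[0,0,0,0,0,0.6,0.2],[0,0,0,0,0,0.8,0.2],[0,0,0,0,0,0.9,0.2],[0,0,0,0,0,0.9,0.2]])

```text
time_s: 4.65
position: [0.5699, 0.1358, 0.0278]
tool_rot: [[-1.0, -0.011, 0.001], [-0.011, 1.0, 0.0], [-0.001, 0.0, -1.0]]
ft_force: [0.7, -0.0, 0.5]
grip_width: 0.0515
gripper_force: 0.0
```

move_arm(plan=[[0,0,0,-0.1,0.4,0.2,0.2],[0,0,0,-0.1,0.4,0.3,0.2],[0,0,0,-0.1,0.4,0.4,0.2],[0,0,0,-0.1,0.4,0.45,0.2],[0,0,0,-0.1,0.4,0.45,0.2]])

```text
time_s: 5.15
position: [0.5707, 0.1397, 0.0227]
tool_rot: [[-1.0, -0.011, -0.0], [-0.011, 1.0, -0.0], [0.0, -0.0, -1.0]]
ft_force: [-0.3, -0.9, -0.0]
grip_width: 0.0515
gripper_force: 0.0
```

```bash
python3 - <<'E'
from h import *
s=env.observe(); print(s['position'],s['ft_force'])
p=shot('wrist'); cv2.imwrite('pics/b.png',cv2.resize(p['color'][100:340,160:480,::-1],(800,600)))
E
```

```text
[0.57067655 0.13972812 0.02273503] [-0.34322145 -0.86876655 -0.00207475]
```

View pics/b.png

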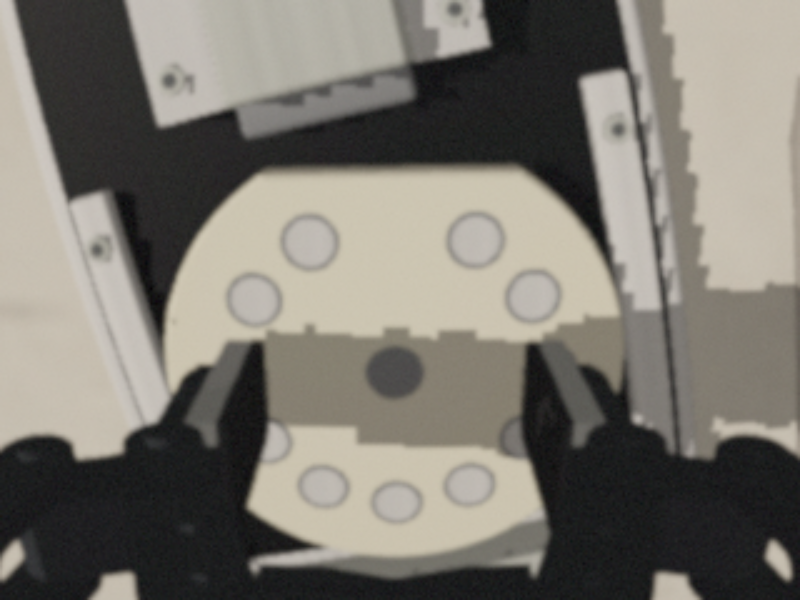

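The wrist crop shows both tips centred either side of the disc hub (395,372), no contact yet, with the flat straight up and the nose at (330,110). I'll lower slowly.

move_arm(plan=[[0,0,0,0,0,0.05,0.2],[0,0,0,0,0,0.1,0.2],[0,0,0,0,0,0.15,0.2],[0,0,0,0,0,0.2,0.2],[0,0,0,0,0,0.2,0.2]])

```text
time_s: 5.7
position: [0.5706, 0.1398, 0.0207]
tool_rot: [[-1.0, -0.011, -0.0], [-0.011, 1.0, -0.0], [0.0, -0.0, -1.0]]
ft_force: [-0.4, 0.6, -0.5]
grip_width: 0.0512
gripper_force: 0.0
```

move_arm(plan=[[0,0,0,0,0,0.05,0.2],[0,0,0,0,0,0.1,0.2],[0,0,0,0,0,0.15,0.2],[0,0,0,0,0,0.15,0.2]])

```text
time_s: 6.1
position: [0.5707, 0.1398, 0.0193]
tool_rot: [[-1.0, -0.011, -0.0], [-0.011, 1.0, -0.0], [0.0, -0.0, -1.0]]
ft_force: [0.7, -0.5, -0.2]
grip_width: 0.0515
gripper_force: 0.0
```

move_arm(plan=[[0,0,0,0,0,0.05,0.2],[0,0,0,0,0,0.1,0.2],[0,0,0,0,0,0.15,0.2],[0,0,0,0,0,0.15,0.2]])

```text
time_s: 6.5
position: [0.5712, 0.1398, 0.0185]
tool_rot: [[-1.0, -0.011, 0.002], [-0.011, 1.0, 0.0], [-0.002, 0.0, -1.0]]
ft_force: [-0.3, -0.6, 4.9]
grip_width: 0.051
gripper_force: 2.5
```

Contact at 5 N. Twisting clockwise now.

move_arm(plan=[[0,0,0,0,0,0.02,0.2],[0,0,6,0,0,0.02,0.2],[0,0,12,0,0,0.02,0.2],[0,0,18,0,0,0.02,0.2],[0,0,24,0,0,0.02,0.2]])

```text
time_s: 7.0
position: [0.5715, 0.1398, 0.0185]
tool_rot: [[-0.916, 0.4, 0.002], [0.4, 0.916, -0.0], [-0.002, 0.001, -1.0]]
ft_force: [-0.2, -0.4, 5.5]
grip_width: 0.0513
gripper_force: 3.0
```

```bash
cat > fit.py <<'E'
from h import *
from scipy.optimize import least_squares
def fit(p,g):
    m=env.outline_of('disc',p)[0]; cs=max(cv2.findContours(m['mask'].astype(np.uint8),0,1)[0],key=cv2.contourArea)[:,0]
    E=np.array([at(p,q,.022)[:2] for q in cs])
    f=lambda v:(lambda d:np.minimum(.048-np.hypot(*d.T), .041-d@[np.cos(v[2]),np.sin(v[2])]))(E-v[:2])
    r=least_squares(f,[g[0],g[1],np.radians(g[2])],loss='soft_l1',f_scale=.0005); return r.x[:2],np.degrees(r.x[2]),np.abs(r.fun).mean()
if __name__=='__main__':
    s=env.observe(); R=np.array(s['tool_rot']); yaw=np.degrees(np.arctan2(R[1,0],R[0,0])); print('tcp',np.round(s['position'],4),'yaw',round(yaw,1),'F',np.round(s['ft_force'],1),'q6',round(s['q'][5],1))
    p=shot('wrist')
    for off in (-15,0,15): print(fit(p,(*s['position'][:2],yaw+off)))
    for t,z in (('disc_top',.022),('disc_flat',.017),('bar_face',.019)):
        for a in env.tip_of(t,p)[:1]: print(t,round(a['conf'],2),np.round(at(p,a['pixel'],z)[:2],4))
    cv2.imwrite('pics/last.png',p['color'][:,:,::-1])
E
python3 fit.py
```

```text
tcp [0.5715 0.1398 0.0185] yaw 156.4 F [-0.2 -0.4  5.5] q6 -64.2
(array([0.57095181, 0.14060393]), np.float64(157.62039918930958), np.float64(0.005521536787430139))
(array([0.57095181, 0.14060393]), np.float64(157.62040006858686), np.float64(0.005521536770826193))
(array([0.57095181, 0.14060391]), np.float64(157.6204210444031), np.float64(0.005521536626133557))
disc_top 0.71 [0.5711 0.1408]
disc_flat 0.71 [0.5355 0.1563]
bar_face 0.57 [0.6186 0.1517]
```

It follows almost 1:1, so I'll carry on.

move_arm(plan=[[0,0,8,0,0,0,0.2],[0,0,16,0,0,0,0.2],[0,0,24,0,0,0,0.2],[0,0,32,0,0,0,0.2],[0,0,40,0,0,0,0.2]])

```text
time_s: 7.85
position: [0.5714, 0.1397, 0.0185]
tool_rot: [[-0.443, 0.896, 0.002], [0.896, 0.443, -0.0], [-0.001, 0.002, -1.0]]
ft_force: [-0.1, -0.5, 6.0]
grip_width: 0.051
gripper_force: 3.1
```

move_arm(plan=[[0,0,8,0,0,0,0.2],[0,0,16,0,0,0,0.2],[0,0,24,0,0,0,0.2],[0,0,32,0,0,0,0.2],[0,0,40,0,0,0,0.2]])

```text
time_s: 8.35
position: [0.5714, 0.1397, 0.0185]
tool_rot: [[0.236, 0.972, 0.002], [0.972, -0.236, -0.0], [0.0, 0.002, -1.0]]
ft_force: [-0.3, -0.3, 5.8]
grip_width: 0.0511
gripper_force: 3.2
```

```bash
python3 fit.py
```

```text
tcp [0.5714 0.1397 0.0185] yaw 76.3 F [-0.3 -0.3  5.8] q6 15.9
(array([0.57290403, 0.14157963]), np.float64(77.11797009888356), np.float64(0.005604846204374968))
(array([0.57290403, 0.14157963]), np.float64(77.1179696235724), np.float64(0.005604846219982449))
(array([0.57290403, 0.14157963]), np.float64(77.11796914702747), np.float64(0.005604846238593061))
disc_top 0.87 [0.5714 0.1411]
disc_flat 0.69 [0.5828 0.1794]
bar_face 0.9 [0.6202 0.1521]
```

move_arm(plan=[[0,0,8,0,0,0,0.2],[0,0,16,0,0,0,0.2],[0,0,24,0,0,0,0.2],[0,0,32,0,0,0,0.2],[0,0,40,0,0,0,0.2]])

```text
time_s: 9.2
position: [0.5713, 0.1398, 0.0185]
tool_rot: [[0.806, 0.592, 0.002], [0.592, -0.806, -0.0], [0.002, 0.001, -1.0]]
ft_force: [-0.7, -0.2, 6.7]
grip_width: 0.051
gripper_force: 3.2
```

move_arm(plan=[[0,0,6,0,0,0,0.2],[0,0,12,0,0,0,0.2],[0,0,18,0,0,0,0.2],[0,0,23.5,0,0,0,0.2],[0,0,23.5,0,0,0,0.2]])

```text
time_s: 9.7
position: [0.5714, 0.1398, 0.0185]
tool_rot: [[0.974, 0.225, 0.002], [0.225, -0.974, 0.0], [0.002, 0.0, -1.0]]
ft_force: [-0.6, 0.3, 6.3]
grip_width: 0.0515
gripper_force: 3.1
```

```bash
python3 fit.py; python3 -c "
import cv2;a=cv2.imread('pics/last.png');cv2.imwrite('pics/c.png',cv2.resize(a[100:340,160:480],(800,600)))"
```

```text
tcp [0.5714 0.1398 0.0185] yaw 13.0 F [-0.6  0.3  6.3] q6 79.2
(array([0.57427351, 0.14034742]), np.float64(13.71847836671526), np.float64(0.0055508913587167105))
(array([0.57427351, 0.14034742]), np.float64(13.718470355985907), np.float64(0.005550891408730347))
(array([0.57427351, 0.14034742]), np.float64(13.718428533217436), np.float64(0.005550891740856837))
disc_top 0.59 [0.5728 0.1403]
disc_flat 0.77 [0.6119 0.1483]
```

View pics/c.png

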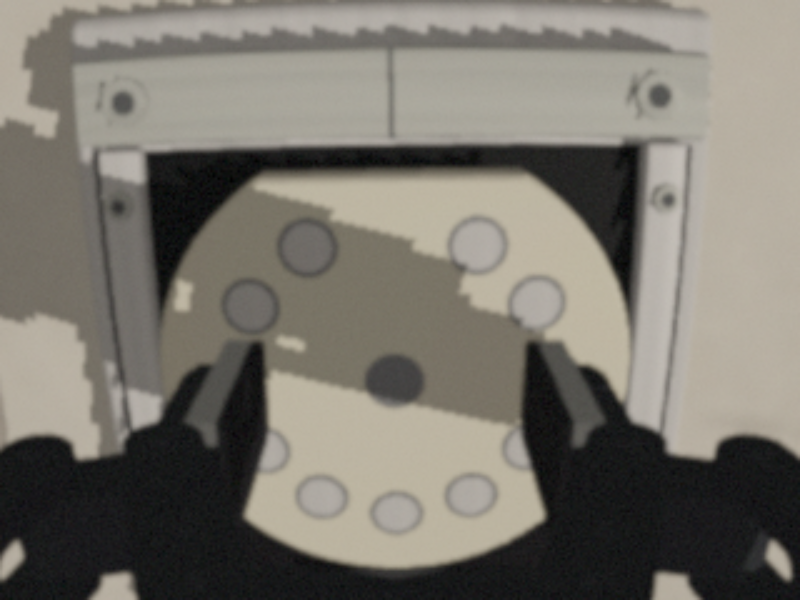

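The crop shows the flat (255–525, ~172) parallel to the bar's edge (~147) with only a gap of a few mm. I'll slide it forward now.

move_arm(plan=[[0,0,0,0.15,0,0,0.2],[0,0,0,0.3,0,0,0.2],[0,0,0,0.45,0,0,0.2],[0,0,0,0.6,0,0,0.2],[0,0,0,0.6,0,0,0.2]])

```text
time_s: 10.55
position: [0.5774, 0.1412, 0.0185]
tool_rot: [[0.974, 0.227, 0.002], [0.227, -0.974, 0.0], [0.002, 0.0, -1.0]]
ft_force: [-0.6, 0.4, 5.9]
grip_width: 0.0513
gripper_force: 3.0
```

move_arm(plan=[[0,0,0,0.1,0,0,0.2],[0,0,0,0.2,0,0,0.2],[0,0,0,0.3,0,0,0.2],[0,0,0,0.3,0,0,0.2]])

```text
time_s: 10.95
position: [0.579, 0.1417, 0.0184]
tool_rot: [[0.974, 0.227, -0.001], [0.227, -0.974, -0.0], [-0.001, 0.0, -1.0]]
ft_force: [-4.8, -1.4, 9.4]
grip_width: 0.0514
gripper_force: 4.7
```

```bash
python3 fit.py; python3 -c "
import cv2;a=cv2.imread('pics/last.png');cv2.imwrite('pics/d.png',cv2.resize(a[140:220,240:400],(800,400),interpolation=2))"
```

```text
tcp [0.579  0.1417 0.0184] yaw 13.1 F [-4.8 -1.4  9.4] q6 79.3
(array([0.58064321, 0.14195202]), np.float64(14.097203800691283), np.float64(0.005655641722696958))
(array([0.58064321, 0.14195202]), np.float64(14.09710875273484), np.float64(0.00565564173529852))
(array([0.58064319, 0.14195193]), np.float64(14.093945042272495), np.float64(0.005655640316116641))
disc_top 0.98 [0.5798 0.1418]
disc_flat 0.81 [0.6182 0.1506]
bar_face 0.86 [0.6198 0.1507]
```

View pics/d.png

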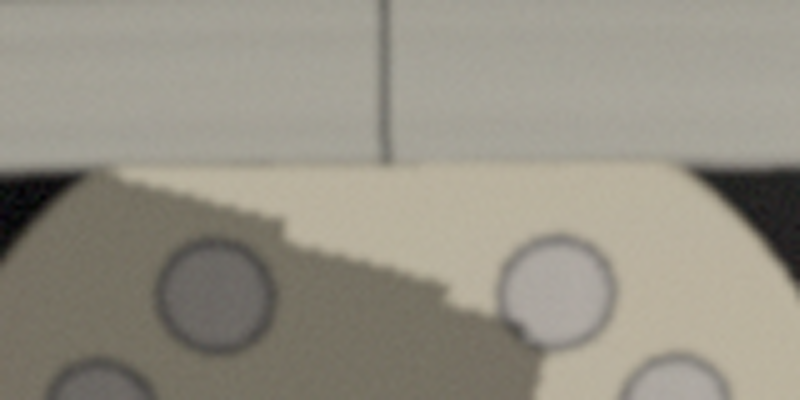

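The flat is flush on the bar along its whole length (100–690, row ~165), with no dark wedge, and −4.8 N of reaction confirms the contact. I'll lift off and go behind the fin with the jaw shut.

move_arm(plan=[[0,0,0,-0.05,0,-0.05,0.2],[0,0,0,-0.05,0,-0.3,0.2],[0,0,0,0,0,-2,0.2],[0,0,0,0,0,-6,0.2],[0,0,0,0,0,-10,-1]])

```text
time_s: 11.8
position: [0.5791, 0.1418, 0.1183]
tool_rot: [[0.974, 0.227, -0.002], [0.227, -0.974, -0.0], [-0.002, -0.0, -1.0]]
ft_force: [0.4, 0.4, 0.4]
grip_width: 0.0383
gripper_force: 0.0
```

move_arm(plan=[[0,0,0,-4,0,0,-1],[0,0,0,-8,0,0,-1],[0,0,0,-12,0,0,-1],[0,0,0,-14,0,0,-1],[0,0,0,-14,0,0,-1]])

```text
time_s: 12.3
position: [0.441, 0.1098, 0.1179]
tool_rot: [[0.974, 0.227, -0.001], [0.227, -0.974, 0.0], [-0.001, -0.0, -1.0]]
ft_force: [0.9, 0.7, 1.7]
grip_width: -0.0
gripper_force: 0.0
```

```bash
python3 - <<'E'
from h import *
s=env.observe(); print(np.round(s['position'],4),s['grip_width'])
for n in ('wrist','top'):
    p=shot(n); save(p,'e'+n+'.png')
    for t,z in (('disc_top',.022),('disc_flat',.017),('bar_face',.019),('clamp_fin',.042)):
        for a in env.tip_of(t,p)[:1]: print(n,t,round(a['conf'],2),np.round(a['pixel']),np.round(at(p,a['pixel'],z)[:2],4))
E
```

```text
[0.441  0.1098 0.1179] -9.64404511155806e-06
wrist disc_top 0.78 [320.  19.] [0.5818 0.1408]
wrist clamp_fin 0.7 [318. 156.] [0.4787 0.1179]
top disc_top 0.65 [306. 189.] [0.5724 0.1469]
top disc_flat 0.56 [307. 174.] [0.6255 0.1475]
top clamp_fin 0.2 [306. 175.] [0.6174 0.15  ]
```

View pics/ewrist.png

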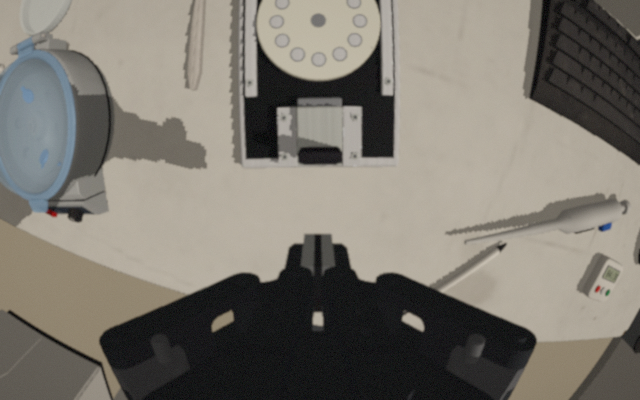

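The view shows the shut fingers (318,245) squarely behind the black fin (320,155), with about 23 mm of gap. Lowering, then pushing.

move_arm(plan=[[0,0,0,0,0,4,-1],[0,0,0,0,0,7,-1],[0,0,0,0,0,8,-1],[0,0,0,0,0,8,-1]])

```text
time_s: 13.2
position: [0.4428, 0.11, 0.0369]
tool_rot: [[0.974, 0.227, -0.002], [0.227, -0.974, 0.0], [-0.002, -0.001, -1.0]]
ft_force: [-0.2, -0.1, 0.3]
grip_width: 0.0002
gripper_force: 0.0
```

move_arm(plan=[[0,0,0,0.6,0,0,-1],[0,0,0,1.2,0,0,-1],[0,0,0,1.7,0,0,-1],[0,0,0,1.9,0,0,-1],[0,0,0,1.9,0,0,-1]])

```text
time_s: 13.7
position: [0.4621, 0.1144, 0.0379]
tool_rot: [[0.974, 0.227, 0.001], [0.227, -0.974, 0.0], [0.001, 0.0, -1.0]]
ft_force: [-0.1, 0.1, 0.5]
grip_width: -0.0002
gripper_force: 0.0
```

move_arm(plan=[[0,0,0,0.2,0,0,-1],[0,0,0,0.4,0,0,-1],[0,0,0,0.6,0,0,-1],[0,0,0,0.8,0,0,-1],[0,0,0,0.8,0,0,-1]])

```text
time_s: 14.2
position: [0.4684, 0.1161, 0.0375]
tool_rot: [[0.974, 0.227, -0.003], [0.227, -0.974, -0.0], [-0.003, -0.0, -1.0]]
ft_force: [-4.1, -1.7, 3.1]
grip_width: 0.0001
gripper_force: 2.4
```

move_arm(plan=[[0,0,0,0.2,0,0,-1],[0,0,0,0.4,0,0,-1],[0,0,0,0.6,0,0,-1],[0,0,0,0.8,0,0,-1],[0,0,0,1.0,0,0,-1]])

```text
time_s: 14.7
position: [0.4777, 0.1184, 0.0375]
tool_rot: [[0.974, 0.227, -0.004], [0.227, -0.974, -0.0], [-0.004, -0.001, -1.0]]
ft_force: [-7.7, -1.7, 5.8]
grip_width: 0.0001
gripper_force: 4.0
```

move_arm(plan=[[0,0,0,0.2,0,0,-1],[0,0,0,0.3,0,0,-1],[0,0,0,0.4,0,0,-1],[0,0,0,0.5,0,0,-1],[0,0,0,0.5,0,0,-1]])

```text
time_s: 15.2
position: [0.4801, 0.1191, 0.0374]
tool_rot: [[0.974, 0.228, -0.009], [0.228, -0.974, -0.001], [-0.009, -0.001, -1.0]]
ft_force: [-16.5, -5.3, 13.3]
grip_width: -0.0001
gripper_force: 8.7
```

move_arm(plan=[[0,0,0,0.1,0,0,-1],[0,0,0,0.2,0,0,-1],[0,0,0,0.2,0,0,-1]])

```text
time_s: 15.5
position: [0.4801, 0.1192, 0.0373]
tool_rot: [[0.973, 0.228, -0.014], [0.228, -0.974, -0.002], [-0.014, -0.001, -1.0]]
ft_force: [-23.6, -8.7, 17.5]
grip_width: 0.0001
gripper_force: 12.8
```

The slide has stopped against its end stop: force rises with no motion. I'll back off and check.

move_arm(plan=[[0,0,0,-0.5,0,0,-1],[0,0,0,-2,0,0,-1],[0,0,0,-4,0,0,-1],[0,0,0,-4,0,-4,-1],[0,0,0,-4,0,-8,-1]])

```text
time_s: 16.0
position: [0.4463, 0.1108, 0.1182]
tool_rot: [[0.974, 0.227, -0.002], [0.227, -0.974, 0.0], [-0.002, -0.001, -1.0]]
ft_force: [0.9, 0.9, 0.1]
grip_width: -0.0002
gripper_force: 0.0
```

move_arm(plan=[[0,0,0,4,0,-4,-1],[0,0,0,8,0,-8,-1],[0,0,0,8,0,-8,-1],[0,0,0,8,0,-8,-1]])

```text
time_s: 16.4
position: [0.5265, 0.1293, 0.1988]
tool_rot: [[0.974, 0.228, 0.004], [0.228, -0.974, 0.0], [0.004, 0.001, -1.0]]
ft_force: [-1.1, -0.2, -1.6]
grip_width: -0.0001
gripper_force: 0.0
```

```bash
python3 fit.py; python3 - <<'E'
from h import *
p=shot('wrist')
for a in env.tip_of('clamp_fin',p)[:1]: print(a['conf'],at(p,a['pixel'],.042))
a=p['color'][0:225,180:480,::-1];cv2.imwrite('pics/f.png',cv2.resize(a,(800,600),interpolation=2))
E
```

```text
tcp [0.5265 0.1293 0.1988] yaw 13.2 F [-1.1 -0.2 -1.6] q6 78.1
(array([0.58095656, 0.14208774]), np.float64(12.499505807738695), np.float64(0.0007095084718459259))
(array([0.58095767, 0.14208697]), np.float64(12.476613676187453), np.float64(0.0007093021245592019))
(array([0.58095767, 0.14208696]), np.float64(12.47652950908835), np.float64(0.000709301320332892))
disc_top 0.57 [0.5818 0.1438]
disc_flat 0.56 [0.6195 0.1466]
bar_face 0.66 [0.6211 0.1498]
0.61 [0.49365599 0.12062714 0.042     ]
```

View pics/f.png

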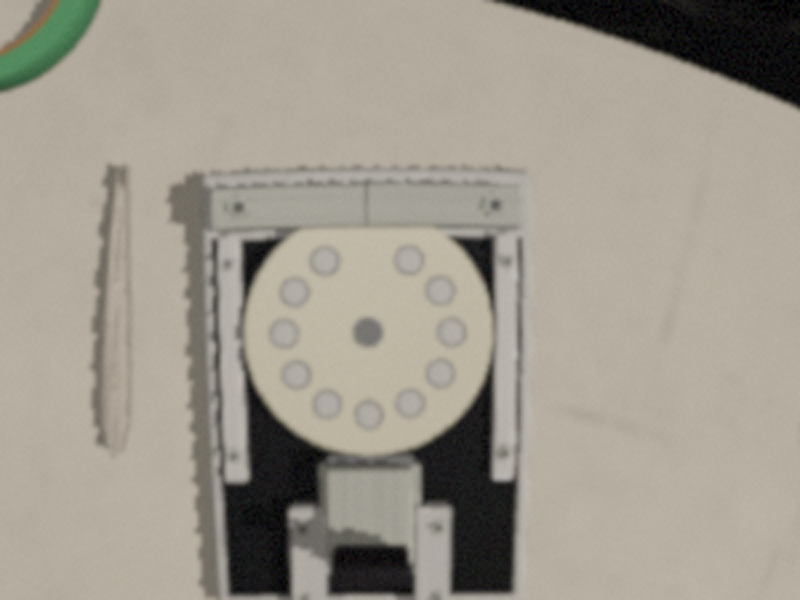

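The picture shows the disc's flat on the bar (row ~228) with the wells symmetric. The clamp nose touches the rim at (368,458), and nothing is disturbed. Handing in.

```bash
python3 -c "
from rig import env
print(env.close_job())"
```

```text
the job is handed in; nothing more can be done
None
```

The disc's flat is flush against the bar, the clamp slide is pushed to its stop with its nose on the rim, no bystanders were touched, and the job is handed in; no verdict was returned.

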